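# Load the dry-block heater from the stack of sample blocks

### The job

Take the stack of four aluminium sample blocks apart from the top and set each block upright into the heater bay whose pocket has its shape, flat on the pocket's floor: the small square, the round, the L-shaped (with the probe post in its notch) and the long one. Do not let a block tip over, and leave the bottle and the beaker by the stack standing where they are.

Things in the scene. Friction and masses are not known exactly. Their poses are not given: they have to be found in the camera images.
- small_mid (a point): Centre (half-way up) of the small square aluminium sample block, 30 x 30 mm and 44 mm tall, four small tube holes in its top; 0.085 kg nominal. z up, x and y along its sides. It starts at the top of the stack, standing on the round block.
- round_mid (a point): Centre (half-way up) of the round aluminium sample block, an upright cylinder 44 mm in diameter and 44 mm tall, a ring of small tube holes in its top; 0.14 kg nominal. z up. It starts third from the bottom, standing on the corner of the angle block, the small block on top of it.
- angle_mid (a point): L-shaped aluminium block, 44 mm tall, five tube holes on top, 0.30 kg: centre of its 72 x 72 mm outline, half-way up. z up. Arms 32 mm wide: one along x (y -36..-4 mm), one along y (x -36..-4 mm); the quarter x > -4, y > -4 mm is an open 40 x 40 mm notch. Can be gripped across one arm near its free end, e.g. at x 14, y -20 mm, closing along y. Starts second from the bottom, on the long block.
- long_mid (a point): Centre (half-way up) of the long aluminium sample block, 100 mm along its x, 50 mm along its y, 44 mm tall, two rows of five tube holes in its top; 0.42 kg nominal. z up. It starts at the bottom of the stack, standing on the bench.
- bay_small: Heater bay with the small 40 x 40 mm pocket, for the small square block. Each bay is a grey plate 122 (x) x 96 (y) x 14 mm on the white heater, origin at the middle of its underside (40 mm above the bench), z up. The pocket is centred, its dark floor 4 mm and its rim 14 mm above the origin, with 5 mm to spare round the block. Bays lie close, two by two, and swap places between starts.
- bay_round: Heater bay with the round pocket, 54 mm in diameter, 10 mm deep, which takes the round block. Plate, origin, floor and rim as for bay_small.
- bay_angle: Heater bay with the big 82 x 82 mm pocket and in it an upright steel probe post (20 mm in diameter, top flush with the rim) at x +22, y +22 mm of the bay. It takes the L-shaped block one way only: the block's x and y axes along the bay's, the post in the L's notch. Plate, origin, floor and rim as for bay_small.
- bay_long: Heater bay with the long pocket, 110 mm along x and 60 mm along y, 10 mm deep, which takes the long block (either way round). Plate, origin, floor and rim as for bay_small.
- reagent_bottle: Bystander: standing glass bottle with a blue cap, 64 mm in diameter, 150 mm tall, about 140 mm from the stack; origin at the middle of its underside, z up. To be left standing where it is.
- beaker: Bystander: small empty glass beaker, 60 mm in diameter at the rim, 75 mm tall, about 130 mm from the stack; origin at the middle of its underside, z up. To be left standing where it is.
Mind the look-alikes: they are no part of the job. What is shaped like the part that bears small_mid but brown is not meant.

How it is judged:
By the outcome, as a careful person would: the job done as asked, in the order asked, and still so for the second after the job is handed in, with the robot touching nothing.
It also fails if it takes over 128 s, if anything falls off the work surface, if the arm or the gripper's body presses on something with over 40 N, if the wrist force passes 120 N, or if a joint passes its speed limit or range.

### The arm

A 6-joint arm with a two-finger parallel gripper is mounted at the origin on the work surface. World frame = base frame: x ahead of the robot, y to its left, z up, the work surface at z = 0. Lengths are in m, angles in degrees, forces in N, time in s.
With the tool pointing down it reaches from about 0.275 to 1 m from the base axis. Payload 8.4 kg.
Tool frame: the origin (TCP) lies where the fingers leave the gripper's body, on its centre line; the fingertips stand 73 mm ahead of it and the grasp point (between the pads) lies 54 mm ahead of it; z points along the fingers, y is the line along which they close (so a half turn about z gives the same grasp; the last joint's range is limited). The gripper opens to 85 mm and grips with 20 to 120 N. Pads are 22 mm wide; open, the fingers measure 114 mm over their backs; the gripper's body (76 mm by 85 mm) begins 54 mm behind the grasp point. The pads swing forward as they close: fully open they stand 13 mm farther back than shut.
Start: joints at [-76.284, 20.225, 93.587, -0, 66.188, -0.138], TCP at [0.15, -0.607, 0.304] pointing down, gripper open.
Joint ranges: [-150.9, 150.9], [-52.94, 120.26], [3.33, 152.33], [-74.26, 254.26], [0, 154.13], [-172.89, 172.89]. Speed limits (degrees/s): [127.2, 127.2, 159.86, 180, 180, 180].

### API

Orientations are given as [roll, pitch, yaw] about the fixed x, y, z axes, in that order (R = Rz(yaw) Ry(pitch) Rx(roll)).
In Python, from workcell import robot gives the robot as it stands. The module is installed in compiled form; this text tells all that it offers.
- The arm moves only by the tool play_rows, never from a script. Its argument "targets" is a list of rows, each a list of 5 numbers: the opening, from 0 (shut) to 1 (fully open), then the shift along the tool's x, y, z in m, then the turn about the tool's z in rad. In form: [[gripper, tx, ty, tz, twist], ...]. A call has 1 to 10 rows; each row shifts and turns the commanded pose from where the row before left it, along the tool's axes as they then stand; what a row does not reach is not made up. A row lasts 1/12 s, in which the tool goes at most 41.7 mm and 7.16 degrees, less where a joint would pass 70% of its speed; a pose out of reach is approached as far as the arm can. A call is refused whole if a number of a shift passes 0.0417 or a number of a turn 0.125, either way. A call with a gripper value outside its range is refused whole. The fingers move at their own pace and stop on an object; the grip force is fixed at half the most. Time passes only in rows, so rows that do not move let the fingers close. It gives the time, the measured TCP pose, the force, the opening and the grip force at its end, in the units of the state.
- robot.observe(): the state, without advancing time (a new reading comes with each control period).
- robot.grab_frame(name): name is "scene" or "top" or "wrist"; returns the picture (384x512x3 uint8, blue, green, red); there is no depth.
- robot.camera_params(name): a dict with "fovy" (degrees; the focal length in pixels is half the picture's height over the tangent of half this angle, whatever the lens; pixels are square), "cx", "cy" (the principal point, pixels), "rvec" (rotation vector, rad) and "tvec" (3), from world to camera coordinates, as OpenCV has them; the wrist camera has in their place "T_tool_cam" (4x4, takes a point from camera to tool coordinates, whose origin is the TCP and whose axes are the flange's). Camera axes: x right, y down, z forward; pixel columns grow to the right and rows downward; lengths in m; the calibration is good to about 2 mm. The wrist camera is an equidistant fisheye: a pixel r from the principal point sees the ray r / f radians off the axis. A picture is of the moment at which its call begins: read the wrist's pose just before it. camera_params takes no time and is no camera call.
- robot.hand_in(): hands the job in; it is judged then, once.
The state is a dict: "time_s": time; "joints": joint angles; "qvel": joint speeds; "effort": joint torques, N m; "tcp_pos": TCP position; "orientation": TCP orientation; "ft_force": force on the tool from outside, world axes, zero at the start; "wrist_torque": the same for the moment, N m; "gripper_width": finger opening in m; "grasp_force": force on a finger pad.
Only numpy, scipy, OpenCV 4.12 (cv2) and the standard library are available. Lean on these libraries where they do the work, as an engineer would, in place of code of your own. Each camera call takes 0.05 s, during which the arm holds its last target. There are 200 camera calls.

## Working session

There is one attempt and no reset: what is moved stays moved. The work goes in short steps, Python scripts to look and compute and a tool call to move; the robot and the scene stay as the last step left them, time stands still between calls to the robot, and variables do not carry over. Pictures are saved under pics/ and viewed, at most 16 in all, crops included, and the job is handed in when it is done.

Besides the shell and the picture viewer there is one more tool, called after "Request:" as name(argument=value, ...), one argument or row to a line, values as JSON. play_rows: Moves the arm, as the interface text tells. Its arguments: {"type":"object","properties":{"targets":{"type":"array"}},"required":["targets"]}

```bash
mkdir -p pics
cat > h.py <<'E'
import numpy as np, cv2
from scipy.spatial.transform import Rotation as R
from workcell import robot
def cam(n):
    p=robot.camera_params(n); f=192/np.tan(np.radians(p['fovy'])/2); return p,f
def ray(n,u,v,st=None):
    p,f=cam(n)
    if n!='wrist':
        d=np.array([(u-p['cx'])/f,(v-p['cy'])/f,1]); M=R.from_rotvec(np.ravel(p['rvec'])).as_matrix(); t=np.ravel(p['tvec'])
        return -M.T@t, M.T@d
    st=st or robot.observe(); x,y=u-p['cx'],v-p['cy']; r=np.hypot(x,y); th=r/f
    d=np.array([np.sin(th)*x/max(r,1e-9),np.sin(th)*y/max(r,1e-9),np.cos(th)])
    T=np.array(p['T_tool_cam']); Rt=R.from_euler('xyz',st['orientation'],degrees=True).as_matrix()
    return np.array(st['tcp_pos'])+Rt@T[:3,3], Rt@T[:3,:3]@d
def hit(n,u,v,z,st=None):
    o,d=ray(n,u,v,st); return (o+d*(z-o[2])/d[2])
def proj(n,P):
    p,f=cam(n); M=R.from_rotvec(np.ravel(p['rvec'])).as_matrix(); c=M@np.array(P)+np.ravel(p['tvec']); return np.array([f*c[0]/c[2]+p['cx'],f*c[1]/c[2]+p['cy']])
E
python3 - <<'E'
from h import *
s=robot.observe(); print(s)
for n in ('scene','top','wrist'):
    cv2.imwrite(f'pics/{n}0.png',robot.grab_frame(n)); p,f=cam(n); print(n,p,f)
E
```

```text
{'time_s': 0.0, 'joints': array([-7.62829233e+01,  2.02614122e+01,  9.36307285e+01,  2.51608689e-04,
        6.61877195e+01, -1.36645692e-01]), 'qvel': array([-0.13247192, -0.03662482, -0.09155242,  0.04146346, -0.13827856,
        0.04630689]), 'effort': array([-2.03085765e-03, -6.05260062e+01, -3.42068946e+01, -9.49289961e-05,
        9.60917008e-03, -8.46439411e-05]), 'tcp_pos': array([ 0.14957026, -0.60643781,  0.30316098]), 'orientation': array([-1.79920141e+02, -4.20507279e-04,  1.38536203e+01]), 'ft_force': array([-0.42443361, -0.02794668, -0.03725004]), 'wrist_torque': array([-0.03412691, -0.01159172, -0.05369559]), 'grasp_force': 0.0, 'gripper_width': 0.08555895345964427}
scene {'fovy': 46.09012200873255, 'cx': 254.5922938267144, 'cy': 189.10123441814724, 'rvec': array([ 2.04312709,  0.76906355, -0.44064568]), 'tvec': array([-0.39326273, -0.09528376,  1.31320986])} 451.3364213434437
top {'fovy': 43.24455553296852, 'cx': 266.8778192943854, 'cy': 186.83037749320292, 'rvec': array([ 2.1542443 , -2.20620916,  0.10396913]), 'tvec': array([-0.02483208,  0.5720956 ,  1.18745394])} 484.38630015613273
wrist {'fovy': 65.70646984690485, 'cx': 252.43086949720524, 'cy': 195.72779147930274, 'T_tool_cam': array([[ 1.26050095e-03, -9.49569161e-01, -3.13555129e-01,
         8.07421651e-02],
       [ 9.99998973e-01,  1.41059189e-03, -2.51805468e-04,
        -8.18343258e-04],
       [ 6.81405028e-04, -3.13554490e-01,  9.49569964e-01,
        -7.02919312e-02],
       [ 0.00000000e+00,  0.00000000e+00,  0.00000000e+00,
         1.00000000e+00]])} 297.3186396354542
```

View pics/scene0.png

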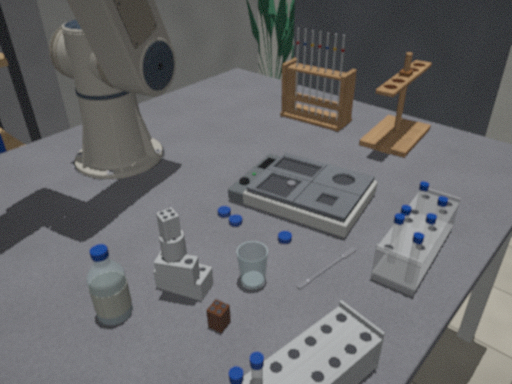

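View pics/top0.png

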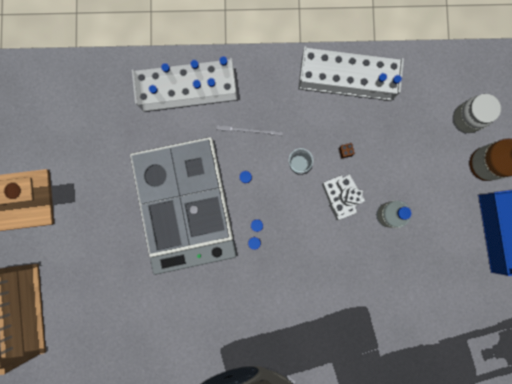

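Candidates for the small block: the aluminium one on the stack (top 354,196; scene 168,216) and the brown cube (top 347,151; scene 218,317). By colour and place it is the one on the stack. The heater is at top (182,200), with the round bay upper left, small upper right, long lower left and angle lower right. Next, one close crop to check.

Run:
```python
from h import *
a=cv2.imread('pics/top0.png'); b=cv2.imread('pics/scene0.png')
A=cv2.resize(a[165:230,310:375],(390,390),interpolation=cv2.INTER_CUBIC)
B=cv2.resize(b[200:300,145:220],(293,390),interpolation=cv2.INTER_CUBIC)
cv2.imwrite('pics/c1.png',np.hstack([A,B]))
C=cv2.resize(a[135:275,125:240],(493,600),interpolation=cv2.INTER_CUBIC)
cv2.imwrite('pics/c2.png',C)
print(hit('top',354,196,.176),hit('top',347,151,.03),hit('top',182,200,.054), hit('top',195,167,.044))
```

```text
[ 0.53348499 -0.22736203  0.176     ] [ 0.65652158 -0.2418495   0.03      ] [0.54149712 0.16918882 0.054     ] [0.62303829 0.13806559 0.044     ]
```

View pics/c1.png

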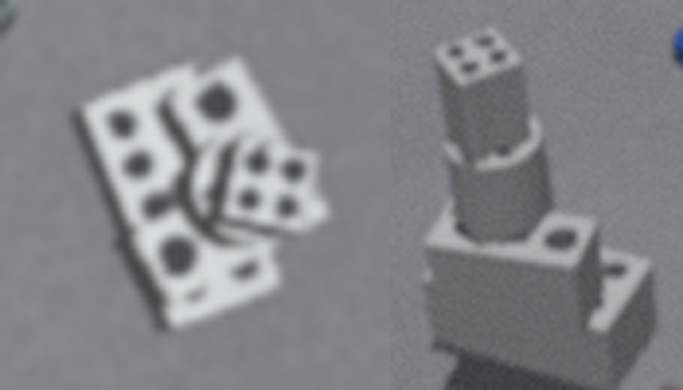

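View pics/c2.png

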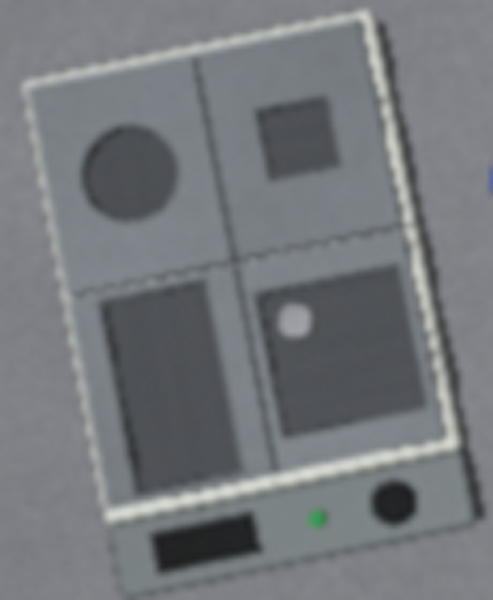

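The crops confirm it. The small block with four holes is at the top of the stack (top about 355,196). The L lies with its arms up and left in the image, its notch facing up-left over the long block. In the angle bay the post is at the upper left of the pocket, so bay x points image-up (yaw about +12°). I'll move over the stack for a closer wrist view.

Request:
play_rows(
  targets=[
    [1,0.029,-0.0173,-0.005,0],
    [1,0.029,-0.0173,-0.005,0],
    [1,0.029,-0.0173,-0.005,0],
    [1,0.029,-0.0173,-0.005,0],
    [1,0.029,-0.0173,-0.005,0],
    [1,0.029,-0.0173,-0.005,0],
    [1,0.029,-0.0173,-0.005,0],
    [1,0.029,-0.0173,-0.005,0],
    [1,0.029,-0.0173,-0.005,0],
    [1,0.029,-0.0173,-0.005,0],
  ],
)

```text
time_s: 0.98
tcp_pos: [0.3906, -0.368, 0.3541]
orientation: [-180.0, 0.0, 13.8]
ft_force: [-0.3, -0.2, -0.1]
gripper_width: 0.0853
grasp_force: 0.0
```

Request:
play_rows(
  targets=[
    [1,0.029,-0.0173,0,0],
    [1,0.029,-0.0173,0,0],
    [1,0.029,-0.0173,0,0],
    [1,0.029,-0.0173,0,0],
    [1,0.029,-0.0173,0,0],
    [1,0.029,-0.0173,0,0],
    [1,0,0,0,0],
    [1,0,0,0,0],
    [1,0,0,0,0],
  ],
)

```text
time_s: 1.73
tcp_pos: [0.5336, -0.2269, 0.3535]
orientation: [-180.0, 0.1, 13.9]
ft_force: [-0.3, -0.4, 0.2]
gripper_width: 0.0854
grasp_force: 0.0
```

Run:
```python
from h import *
s=robot.observe(); print(s['time_s'],s['tcp_pos'],s['orientation'])
w=robot.grab_frame('wrist'); cv2.imwrite('pics/w1.png',w)
# bays from top picture
a=cv2.imread('pics/top0.png'); g=cv2.cvtColor(a,cv2.COLOR_BGR2GRAY)
G=cv2.resize(g[135:275,125:240],None,fx=4,fy=4,interpolation=cv2.INTER_CUBIC)
for t in (95,105):
    m=(G<t).astype('uint8')*255
    for c in cv2.findContours(m,cv2.RETR_EXTERNAL,cv2.CHAIN_APPROX_NONE)[0]:
        if cv2.contourArea(c)<2500: continue
        q=c.reshape(-1,2)/4.-.375+[125,135]
        P=np.array([hit('top',u,v,.054)[:2] for u,v in q],np.float32)
        print(t,cv2.contourArea(c),cv2.minAreaRect(P))
```

```text
1.7333 [ 0.53358941 -0.2269131   0.35351462] [-1.79986131e+02  5.41334195e-02  1.38971139e+01]
95 3841.5 ((0.394587904214859, 0.1931607723236084), (0.02438071183860302, 0.060507383197546005), 10.618987083435059)
95 17846.0 ((0.48214191198349, 0.21320950984954834), (0.11163379997015, 0.060883600264787674), 10.387192726135254)
95 17894.0 ((0.5006985664367676, 0.11673878133296967), (0.08314274996519089, 0.08216852694749832), 10.728885650634766)
95 5909.0 ((0.604665994644165, 0.23575754463672638), (0.053197652101516724, 0.05288584902882576), 88.67063903808594)
95 4234.0 ((0.6226986646652222, 0.13959664106369019), (0.04138202965259552, 0.04127240553498268), 9.803601264953613)
95 2753.0 ((0.5458017587661743, 0.06428346037864685), (0.2881978750228882, 0.007532451767474413), 9.94624137878418)Traceback (most recent call last):
  File "<stdin>", line 12, in <module>
  File "h.py", line 16, in hit
    o,d=ray(n,u,v,st); return (o+d*(z-o[2])/d[2])
        ~~~^^^^^^^^^^
  File "h.py", line 7, in ray
    p,f=cam(n)
        ~~~^^^
  File "h.py", line 5, in cam
    p=robot.camera_params(n); f=192/np.tan(np.radians(p['fovy'])/2); return p,f
ValueError: time passes only in moves, steps and waits
```

View pics/w1.png

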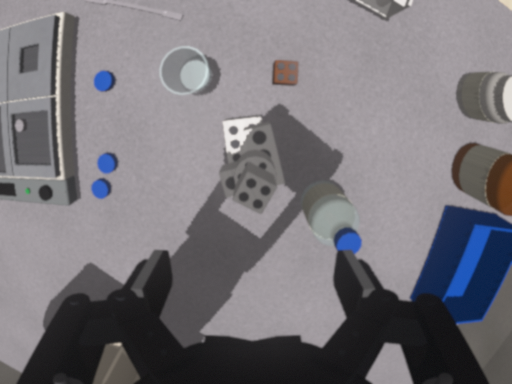

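The wrist view shows the small block's top at about (255,187), the round and L beneath it, the beaker at (187,72), the bottle at (335,215) and the brown cube at (285,72). I'll crop it close for the corners.

Run:
```python
s=open('h.py').read()
s=s.replace("def cam(n):\n","C={}\ndef cam(n):\n    if n in C: return C[n]\n").replace("; return p,f","; C[n]=(p,f); return p,f",1)
open('h.py','w').write(s)
import cv2
w=cv2.imread('pics/w1.png'); cv2.imwrite('pics/w1c.png',cv2.resize(w[110:220,210:300],(490,600),interpolation=cv2.INTER_CUBIC))
```

```text
(no output)
```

View pics/w1c.png

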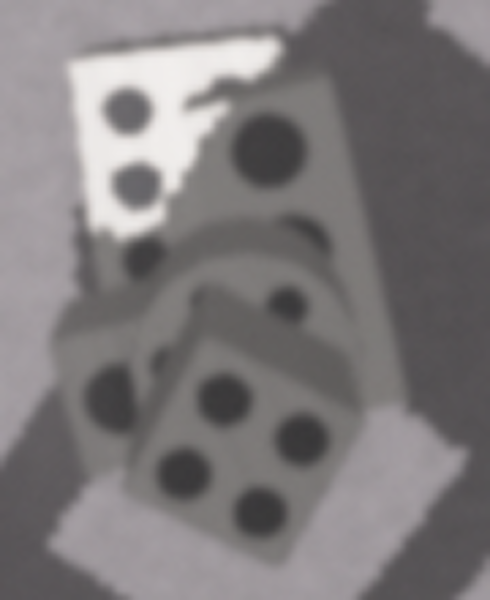

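The crop shows the small top's corners at (203,328), (362,410), (282,565) and (125,487). The L's right edge runs (330,75) to (408,405).

```bash
cat >> h.py <<'E'
def plan(G,yaw,dz=None,st=None):
    """G: wanted grasp point (world), yaw of tool x (deg). prints needed shift in present tool axes and twist"""
    st=st or robot.observe(); e=st['orientation']; Rt=R.from_euler('xyz',e,degrees=True).as_matrix()
    d=Rt.T@(np.array(G)-[0,0,-.054]-np.array(st['tcp_pos'])); tw=-((yaw-e[2]+90)%180-90)
    print('shift',d.round(4),'twist rad',np.radians(tw).round(4),'deg',round(tw,2))
E
python3 - <<'E'
from h import *
st=dict(tcp_pos=[ 0.53358941,-0.2269131,0.35351462],orientation=[-179.986,.054,13.897])
f=lambda x,y,z:hit('wrist',x/5.4545-.4+210,y/5.4545-.4+110,z,st)[:2]
c=np.array([f(*p,.176) for p in [(203,328),(362,410),(282,565),(125,487)]]);h=np.array([f(*p,.176) for p in[(224,400),(302,440),(261,512),(184,473)]])
print(c,c.mean(0),h.mean(0))
for q in(c,h):
  print([ (np.linalg.norm(q[(i+1)%4]-q[i]).round(4), np.degrees(np.arctan2(*(q[(i+1)%4]-q[i])[::-1])).round(1)) for i in range(4)])
a,b=f(330,75,.088),f(408,405,.088); print('L edge',a,b,np.degrees(np.arctan2(*(a-b)[::-1])), 'L holes',f(268,150,.088),f(115,398,.088))
print('round pix centre', f(250,355,.132))
G=np.r_[(c.mean(0)+h.mean(0))/2,.166]
plan(G,13.9-0,st=robot.observe())
top=hit('top',354,196,.176);print(top)
E
```

```text
[[ 0.5537167  -0.21600176]
 [ 0.54683489 -0.24374439]
 [ 0.51807428 -0.2380092 ]
 [ 0.5250568  -0.20997414]] [ 0.53592067 -0.22693237] [ 0.5346701  -0.22719953]
[(np.float64(0.0286), np.float64(-103.9)), (np.float64(0.0293), np.float64(168.7)), (np.float64(0.0289), np.float64(76.0)), (np.float64(0.0293), np.float64(-11.9))]
[(np.float64(0.0141), np.float64(-104.1)), (np.float64(0.0139), np.float64(166.0)), (np.float64(0.0141), np.float64(75.8)), (np.float64(0.0138), np.float64(-13.9))]
L edge [ 0.59169401 -0.2318579 ] [ 0.52726739 -0.26628563] 28.118762653222717 L holes [ 0.57332158 -0.22333143] [ 0.51347638 -0.20453797]
round pix centre [ 0.54049346 -0.22732724]
shift [0.0021 0.0002 0.1336] twist rad -0.001 deg -0.06
[ 0.53348499 -0.22736203  0.176     ]
```

Request:
play_rows(
  targets=[
    [1,0.002,0,0.02,0.12],
    [1,0,0,0.02,0.12],
    [1,0,0,0.02,0.12],
    [1,0,0,0.02,0.12],
    [1,0,0,0.02,0],
    [1,0,0,0.02,0],
    [1,0,0,0.0135,0],
    [1,0,0,0,0],
    [1,0,0,0,0],
  ],
)

```text
time_s: 2.53
tcp_pos: [0.5349, -0.2273, 0.2201]
orientation: [-180.0, 0.1, -13.7]
ft_force: [-0.3, -0.8, 0.4]
gripper_width: 0.0855
grasp_force: 0.0
```

Request:
play_rows(
  targets=[
    [0,0,0,0,0],
    [0,0,0,0,0],
    [0,0,0,0,0],
    [0,0,0,0,0],
    [0,0,0,0,0],
    [0,0,0,0,0],
    [0,0,0,0,0],
    [0,0,0,0,0],
  ],
)

```text
time_s: 3.2
tcp_pos: [0.5363, -0.2267, 0.2212]
orientation: [180.0, -0.1, -13.6]
ft_force: [-0.3, -0.5, 7.0]
gripper_width: 0.0291
grasp_force: 59.7
```

Request:
play_rows(
  targets=[
    [0,0,0,-0.005,0],
    [0,0,0,-0.01,0],
    [0,0,0,-0.015,0],
    [0,0,0,-0.02,-0.105],
    [0,0,0,-0.01,-0.105],
    [0,0,0,0,-0.105],
    [0,0,0,0,-0.105],
    [0,0,0,0,0],
  ],
)

```text
time_s: 3.87
tcp_pos: [0.5359, -0.2265, 0.2813]
orientation: [180.0, -0.0, 10.7]
ft_force: [-0.0, 0.0, -0.8]
gripper_width: 0.0293
grasp_force: 59.2
```

Request:
play_rows(
  targets=[
    [0,0.008,-0.018,0,0],
    [0,0.0155,-0.035,0,0],
    [0,0.0155,-0.035,0,0],
    [0,0.0155,-0.035,0,0],
    [0,0.0155,-0.035,0,0],
    [0,0.0155,-0.035,0,0],
    [0,0.0155,-0.035,0.02,0],
    [0,0.0155,-0.035,0.02,0],
    [0,0.0155,-0.035,0.02,0],
    [0,0.0155,-0.035,0.01,0],
  ],
)

```text
time_s: 4.7
tcp_pos: [0.6188, 0.1254, 0.2105]
orientation: [180.0, 0.2, 10.2]
ft_force: [0.2, -0.5, -1.1]
gripper_width: 0.029
grasp_force: 59.4
```

Request:
play_rows(
  targets=[
    [0,0.004,-0.011,0,0],
    [0,0,0,0,0],
    [0,0,0,0,0],
    [0,0,0,0,0],
  ],
)

```text
time_s: 5.03
tcp_pos: [0.6216, 0.1344, 0.213]
orientation: [180.0, -0.0, 10.3]
ft_force: [-0.7, 0.2, -1.6]
gripper_width: 0.0288
grasp_force: 59.6
```

Run:
```python
from h import *
plan([.6227,.1396,.079],10.5)
cv2.imwrite('pics/w2.png',robot.grab_frame('wrist')); cv2.imwrite('pics/t2.png',robot.grab_frame('top'))
w=cv2.imread('pics/w2.png');t=cv2.imread('pics/t2.png')
cv2.imwrite('pics/m2.png',np.hstack([w[:,100:450],cv2.resize(t[150:235,300:385],(384,384),interpolation=cv2.INTER_CUBIC)]))
```

```text
shift [ 0.002 -0.005  0.08 ] twist rad -0.0031 deg -0.18
```

View pics/m2.png

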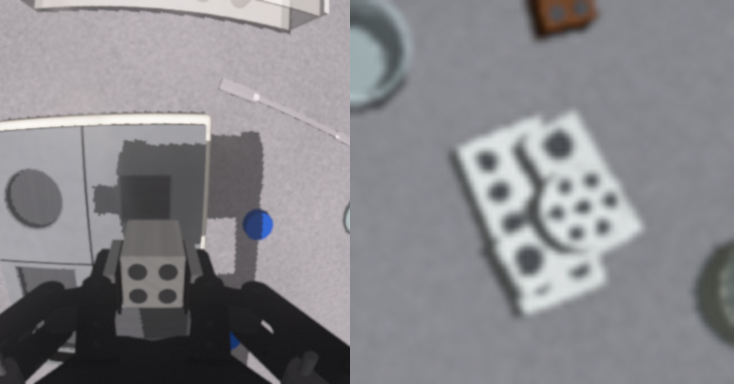

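The left half of the picture shows the small block held upright and square over its dark pocket (pocket about 220–270, 177 in full pixels), about 5 mm off to the left. The right half shows the round and L still standing in place. I'll lower it.

Request:
play_rows(
  targets=[
    [0,0.002,-0.005,0.015,0],
    [0,0,0,0.02,0],
    [0,0,0,0.015,0],
    [0,0,0,0.01,0],
    [0,0,0,0.006,0],
    [0,0,0,0.005,0],
    [0,0,0,0.005,0],
    [0,0,0,0.003,0],
    [0,0,0,0,0],
    [0,0,0,0,0],
  ],
)

```text
time_s: 5.97
tcp_pos: [0.623, 0.1406, 0.1339]
orientation: [-180.0, -0.0, 10.4]
ft_force: [0.5, 0.1, -1.5]
gripper_width: 0.0292
grasp_force: 59.4
```

Request:
play_rows(
  targets=[
    [0,0,0,0.001,0],
    [0,0,0,0,0],
    [0,0,0,0,0],
  ],
)

```text
time_s: 6.22
tcp_pos: [0.6231, 0.1407, 0.1333]
orientation: [-180.0, -0.1, 10.4]
ft_force: [-1.3, -0.0, 5.0]
gripper_width: 0.0292
grasp_force: 60.1
```

Request:
play_rows(
  targets=[
    [0,0,0,0.001,0],
    [0,0,0,0,0],
    [0,0,0,0,0],
  ],
)

```text
time_s: 6.47
tcp_pos: [0.6231, 0.1407, 0.1332]
orientation: [-180.0, -0.1, 10.4]
ft_force: [-4.3, -1.5, 14.4]
gripper_width: 0.0289
grasp_force: 61.5
```

Request:
play_rows(
  targets=[
    [0.8,0,0,0,0],
    [0.8,0,0,0,0],
    [0.8,0,0,0,0],
    [0.8,0,0,0,0],
    [0.8,0,0,-0.01,0],
    [0.8,0,0,-0.03,0],
    [0.8,0,0,-0.04,0],
    [0.8,0,0,-0.04,0],
    [0.8,0,0,-0.04,0],
    [0.8,0,0,0,0],
  ],
)

```text
time_s: 7.3
tcp_pos: [0.626, 0.1413, 0.301]
orientation: [-180.0, -0.7, 10.4]
ft_force: [2.1, -0.3, 0.5]
gripper_width: 0.0681
grasp_force: 0.0
```

Run:
```python
from h import *
p=hit('top',351.6,195.6,.132); print(p)
plan([p[0],p[1],.25],10.5)
w=robot.grab_frame('wrist'); st=robot.observe(); cv2.imwrite('pics/w3.png',w)
```

```text
[ 0.53735757 -0.23022865  0.132     ]
shift [-0.1543  0.3494 -0.0052] twist rad -0.0014 deg -0.08
```

View pics/w3.png

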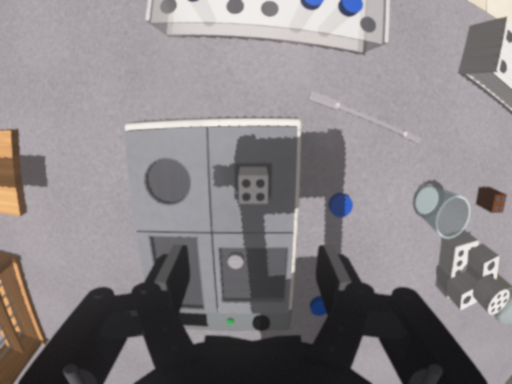

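The small block stands squarely in its pocket at (254,185). Next, the round.

Request:
play_rows(
  targets=[
    [1,-0.0155,0.035,-0.003,0],
    [1,-0.0155,0.035,-0.003,0],
    [1,-0.0155,0.035,-0.003,0],
    [1,-0.0155,0.035,0,0],
    [1,-0.0155,0.035,0,0],
    [1,-0.0155,0.035,0,0],
    [1,-0.0155,0.035,0,0],
    [1,-0.0155,0.035,0,0],
    [1,-0.0155,0.035,0,0],
    [1,-0.0155,0.035,0,0],
  ],
)

```text
time_s: 8.18
tcp_pos: [0.5324, -0.2332, 0.2999]
orientation: [-180.0, 0.1, 10.4]
ft_force: [0.4, 0.3, -0.7]
gripper_width: 0.0853
grasp_force: 0.0
```

Request:
play_rows(
  targets=[
    [1,0,0,0,0],
    [1,0,0,0,0],
    [1,0,0,0,0],
    [1,0,0,0,0],
  ],
)

```text
time_s: 8.52
tcp_pos: [0.5336, -0.2306, 0.3001]
orientation: [-180.0, 0.0, 10.5]
ft_force: [-0.3, 0.3, -0.3]
gripper_width: 0.0858
grasp_force: 0.0
```

Run:
```python
from h import *
s=robot.observe(); print(s['tcp_pos'],s['orientation'])
w=robot.grab_frame('wrist'); cv2.imwrite('pics/w4.png',w)
cv2.imwrite('pics/w4c.png',cv2.resize(w[100:230,200:310],(508,600),interpolation=cv2.INTER_CUBIC))
```

```text
[ 0.53362857 -0.23064976  0.30009694] [-1.79954460e+02  3.03159930e-02  1.04607968e+01]
```

View pics/w4c.png

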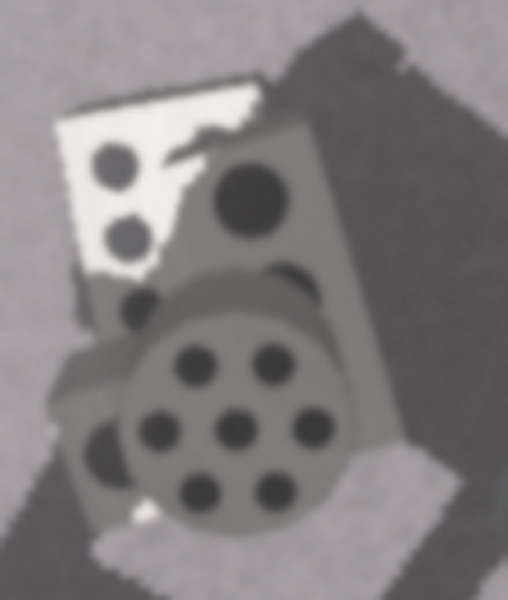

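The round's top centre is at crop (236,429), and the L's right edge runs (305,120) to (405,440).

Run:
```python
from h import *
st=dict(tcp_pos=[0.53362857,-0.23064976,0.30009694],orientation=[-179.954,.03,10.461])
f=lambda x,y,z:hit('wrist',x/4.615-.4+200,y/4.615-.4+100,z,st)[:2]
c=f(236,429,.132); print(c)
a,b=f(308,122,.088),f(403,440,.088); e=a-b; print('L edge',a,b,np.degrees(np.arctan2(e[1],e[0])),np.linalg.norm(e),'hole',f(251,201,.088))
plan([c[0],c[1],.122],10.5)
```

```text
[ 0.53778979 -0.2273858 ]
L edge [ 0.5915737  -0.23213523] [ 0.5281286  -0.26577859] 27.935896526710458 0.07181334169279309 hole [ 0.57319861 -0.22369522]
shift [ 0.0046 -0.0022  0.1242] twist rad -0.0001 deg -0.01
```

Request:
play_rows(
  targets=[
    [1,0.0046,-0.0022,0.025,0],
    [1,0,0,0.03,0],
    [1,0,0,0.03,0],
    [1,0,0,0.025,0],
    [1,0,0,0.014,0],
    [1,0,0,0,0],
    [1,0,0,0,0],
  ],
)

```text
time_s: 9.15
tcp_pos: [0.5378, -0.2275, 0.1761]
orientation: [-179.9, 0.1, 10.5]
ft_force: [0.6, -0.6, 0.2]
gripper_width: 0.0854
grasp_force: 0.0
```

Request:
play_rows(
  targets=[
    [0,0,0,0,0],
    [0,0,0,0,0],
    [0,0,0,0,0],
    [0,0,0,0,0],
    [0,0,0,0,0],
    [0,0,0,0,0],
    [0,0,0,0,0],
  ],
)

```text
time_s: 9.73
tcp_pos: [0.5383, -0.2288, 0.178]
orientation: [179.9, -0.1, 10.4]
ft_force: [-1.4, 1.5, 7.6]
gripper_width: 0.0424
grasp_force: 60.1
```

Request:
play_rows(
  targets=[
    [0,0,0,-0.005,0],
    [0,0,0,-0.01,0],
    [0,0,0,-0.015,0],
    [0,0,0,-0.02,0],
    [0,0,0,-0.02,0],
    [0,0,0,-0.01,0],
    [0,0,0,0,0],
  ],
)

```text
time_s: 10.32
tcp_pos: [0.5389, -0.2293, 0.2596]
orientation: [179.8, -0.2, 10.4]
ft_force: [0.1, -0.9, -2.0]
gripper_width: 0.0421
grasp_force: 60.9
```

Run:
```python
from h import *
plan([.6047,.2358,.18],10.5)
```

```text
shift [ 0.1487 -0.4456  0.025 ] twist rad -0.0016 deg -0.09
```

Request:
play_rows(
  targets=[
    [0,0.006,-0.018,0,0],
    [0,0.0124,-0.0371,0,0],
    [0,0.0124,-0.0371,0,0],
    [0,0.0124,-0.0371,0,0],
    [0,0.0124,-0.0371,0,0],
    [0,0.0124,-0.0371,0,0],
    [0,0.0124,-0.0371,0,0],
    [0,0.0124,-0.0371,0,0],
    [0,0.0124,-0.0371,0,0],
    [0,0.0124,-0.0371,0,0],
  ],
)

```text
time_s: 11.15
tcp_pos: [0.5892, 0.1405, 0.2555]
orientation: [180.0, 0.1, 10.4]
ft_force: [1.2, -0.8, -1.3]
gripper_width: 0.0421
grasp_force: 61.2
```

Request:
play_rows(
  targets=[
    [0,0.0124,-0.0371,0,0],
    [0,0.0124,-0.0371,0.01,0],
    [0,0.0064,-0.0191,0.02,0],
    [0,0,0,0.02,0],
    [0,0,0,0,0],
    [0,0,0,0,0],
    [0,0,0,0,0],
  ],
)

```text
time_s: 11.73
tcp_pos: [0.6036, 0.2355, 0.2068]
orientation: [180.0, 0.0, 10.4]
ft_force: [-0.3, 0.8, -0.4]
gripper_width: 0.0428
grasp_force: 61.2
```

Run:
```python
from h import *
plan([.6047,.2358,.082],10.5)
st=robot.observe(); w=robot.grab_frame('wrist'); cv2.imwrite('pics/w5.png',w)
```

```text
shift [ 0.0011 -0.0002  0.0708] twist rad -0.0021 deg -0.12
```

View pics/w5.png

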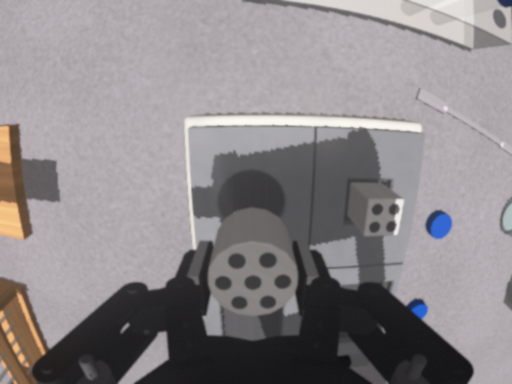

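The round is held upright and centred over its pocket (dark circle at about 252,190). I'll lower it.

Request:
play_rows(
  targets=[
    [0,0.001,0,0.015,0],
    [0,0,0,0.02,0],
    [0,0,0,0.012,0],
    [0,0,0,0.008,0],
    [0,0,0,0.006,0],
    [0,0,0,0.005,0],
    [0,0,0,0.004,0],
    [0,0,0,0.002,0],
    [0,0,0,0,0],
    [0,0,0,0,0],
  ],
)

```text
time_s: 12.62
tcp_pos: [0.6047, 0.2364, 0.1348]
orientation: [-180.0, -0.0, 10.4]
ft_force: [0.6, -0.4, -0.6]
gripper_width: 0.0427
grasp_force: 61.2
```

Request:
play_rows(
  targets=[
    [0,0,0,0.001,0],
    [0,0,0,0,0],
    [0,0,0,0,0],
  ],
)

```text
time_s: 12.87
tcp_pos: [0.6049, 0.2365, 0.1341]
orientation: [-180.0, -0.1, 10.4]
ft_force: [-0.9, 0.3, 3.4]
gripper_width: 0.0423
grasp_force: 61.3
```

Request:
play_rows(
  targets=[
    [0,0,0,0.0005,0],
    [0.9,0,0,0,0],
    [0.9,0,0,0,0],
    [0.9,0,0,0,0],
    [0.9,0,0,-0.01,0],
    [0.9,0,0,-0.03,0],
    [0.9,0,0,-0.04,0],
    [0.9,0,0,-0.04,0],
    [0.9,0,0,-0.04,0],
    [0.9,0,0,0,0],
  ],
)

```text
time_s: 13.7
tcp_pos: [0.6077, 0.2375, 0.3027]
orientation: [-179.9, -0.7, 10.4]
ft_force: [0.7, 0.5, 1.6]
gripper_width: 0.0768
grasp_force: 0.0
```

Run:
```python
from h import *
plan([.543,-.217,.22],10.5)
w=robot.grab_frame('wrist'); cv2.imwrite('pics/w6.png',w)
```

```text
shift [-0.1461  0.4353  0.0258] twist rad -0.0015 deg -0.09
```

Request:
play_rows(
  targets=[
    [1,-0.0122,0.0363,0,0],
    [1,-0.0122,0.0363,0,0],
    [1,-0.0122,0.0363,0,0],
    [1,-0.0122,0.0363,0,0],
    [1,-0.0122,0.0363,0,0],
    [1,-0.0122,0.0363,0,0],
    [1,-0.0122,0.0363,0,0],
    [1,-0.0122,0.0363,0,0],
    [1,-0.0122,0.0363,0,0],
    [1,-0.0122,0.0363,0,0],
  ],
)

```text
time_s: 14.58
tcp_pos: [0.5491, -0.1445, 0.2924]
orientation: [-180.0, 0.1, 10.4]
ft_force: [0.8, 0.3, -0.5]
gripper_width: 0.0852
grasp_force: 0.0
```

Request:
play_rows(
  targets=[
    [1,-0.0122,0.0363,0,0],
    [1,-0.0122,0.0363,0,0],
    [1,0,0,0,-0.101],
    [1,0,0,0,-0.101],
    [1,0,0,0,-0.101],
    [1,0,0,0,0],
    [1,0,0,0,0],
    [1,0,0,0,0],
  ],
)

```text
time_s: 15.25
tcp_pos: [0.5391, -0.2184, 0.2926]
orientation: [-180.0, 0.0, 27.6]
ft_force: [0.0, 0.1, 0.3]
gripper_width: 0.0854
grasp_force: 0.0
```

Run:
```python
from h import *
s=robot.observe(); print(s['tcp_pos'],s['orientation'])
w=robot.grab_frame('wrist'); cv2.imwrite('pics/w7.png',w)
a=cv2.imread('pics/w6.png')
cv2.imwrite('pics/w7c.png',np.hstack([cv2.resize(w[90:230,190:320],(520,560),interpolation=cv2.INTER_CUBIC),cv2.resize(a[100:380,170:310],(280,560))]))
```

```text
[ 0.53912591 -0.2184136   0.29263759] [-1.79968050e+02  2.81793339e-02  2.76059347e+01]
```

View pics/w7c.png

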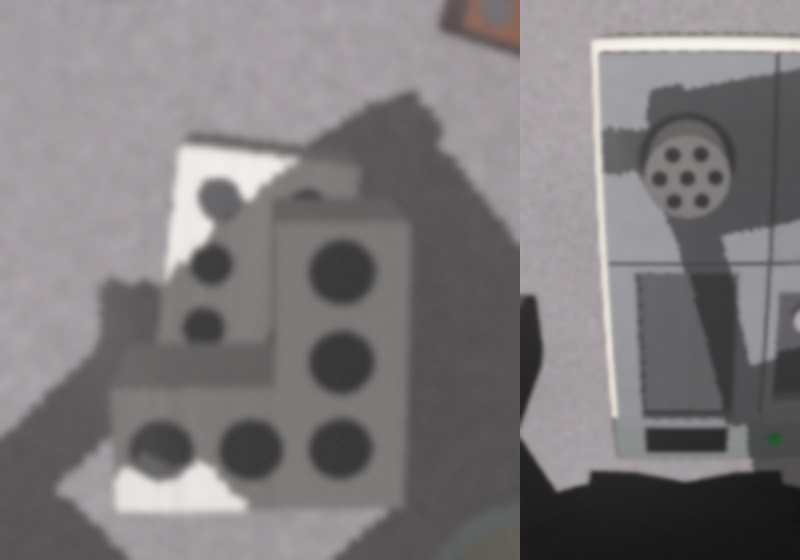

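The L's top outline has corners at about (275,220), (410,222), (405,508), (115,512) and (113,388), lined up with the tool. The round stands in its pocket in the right half.

Run:
```python
from h import *
st=dict(tcp_pos=[0.53912591,-0.2184136,0.29263759],orientation=[-179.968,.028,27.606])
f=lambda x,y,z:hit('wrist',x/4-.375+190,y/4-.375+90,z,st)[:2]
a,b,c=f(410,222,.088),f(405,508,.088),f(115,512,.088)
an=lambda d:np.degrees(np.arctan2(d[1],d[0]))
print(a,b,c,np.linalg.norm(a-b),an(a-b),np.linalg.norm(c-b),an(c-b)-90)
h1,h2,h3=f(341,271,.088),f(340,449,.088),f(162,449,.088); print('holes',np.linalg.norm(h1-h2),an(h1-h2),np.linalg.norm(h3-h2),an(h3-h2)-90)
C=(a+c)/2; 
yaw=27.6; Rm=R.from_euler('z',yaw,degrees=True).as_matrix()[:2,:2]
print('C',C,'h1 in L',Rm.T@(h1-C),'h2',Rm.T@(h2-C))
G=C+Rm@[.014,-.020]; print(G); plan([G[0],G[1],.0785],yaw)
```

```text
[ 0.59134148 -0.23190216] [ 0.52829116 -0.2666307 ] [ 0.49349844 -0.20265257] 0.07198204065160961 28.846273585235842 0.07282674585748511 28.538323589199877
holes 0.0443600391803981 28.57197749067998 0.04371987766234033 27.701081919204682
C [ 0.54241996 -0.21727737] h1 in L [ 0.02468033 -0.0196139 ] h2 [-0.01967332 -0.0203664 ]
[ 0.56409273 -0.22851529]
shift [0.0174 0.0206 0.1602] twist rad 0.0008 deg 0.04
```

Request:
play_rows(
  targets=[
    [1,0.0185,0.0206,0.025,-0.012],
    [1,0,0,0.03,0],
    [1,0,0,0.03,0],
    [1,0,0,0.03,0],
    [1,0,0,0.025,0],
    [1,0,0,0.015,0],
    [1,0,0,0.005,0],
    [1,0,0,0,0],
    [1,0,0,0,0],
  ],
)

```text
time_s: 16.05
tcp_pos: [0.5658, -0.2283, 0.1336]
orientation: [180.0, -0.0, 28.4]
ft_force: [0.4, -0.2, -0.1]
gripper_width: 0.0855
grasp_force: 0.0
```

Request:
play_rows(
  targets=[
    [0,0,0,0,0],
    [0,0,0,0,0],
    [0,0,0,0,0],
    [0,0,0,0,0],
    [0,0,0,0,0],
    [0,0,0,0,0],
    [0,0,0,0,0],
  ],
)

```text
time_s: 16.63
tcp_pos: [0.5657, -0.2285, 0.1339]
orientation: [179.9, -0.0, 28.5]
ft_force: [-0.3, -0.6, 5.6]
gripper_width: 0.031
grasp_force: 60.7
```

Request:
play_rows(
  targets=[
    [0,0,0,-0.005,0],
    [0,0,0,-0.01,0],
    [0,0,0,-0.015,0],
    [0,0,0,-0.02,0],
    [0,0,0,-0.03,0],
    [0,0,0,-0.03,0.1],
    [0,0,0,-0.02,0.1],
    [0,0,0,0,0.105],
    [0,0,0,0,0],
  ],
)

```text
time_s: 17.38
tcp_pos: [0.5657, -0.2284, 0.2652]
orientation: [179.9, -0.1, 10.7]
ft_force: [0.1, 0.3, -2.8]
gripper_width: 0.031
grasp_force: 60.1
```

Run:
```python
from h import *
Rm=R.from_euler('z',10.5,degrees=True).as_matrix()[:2,:2]
G=np.array([.5007,.1167])+Rm@[.0145,-.020]; print(G); plan([G[0],G[1],.15],10.5)
```

```text
[0.51860191 0.09967732]
shift [ 0.0146 -0.3312  0.0607] twist rad 0.0038 deg 0.22
```

Request:
play_rows(
  targets=[
    [0,0.001,-0.018,0,0.004],
    [0,0.0017,-0.0348,0,0],
    [0,0.0017,-0.0348,0,0],
    [0,0.0017,-0.0348,0,0],
    [0,0.0017,-0.0348,0,0],
    [0,0.0017,-0.0348,0,0],
    [0,0.0017,-0.0348,0,0],
    [0,0.0017,-0.0348,0,0],
    [0,0.0017,-0.0348,0.01,0],
    [0,0.0017,-0.0348,0.02,0],
  ],
)

```text
time_s: 18.22
tcp_pos: [0.5196, 0.1019, 0.2342]
orientation: [180.0, -0.2, 11.0]
ft_force: [1.6, -0.6, -2.8]
gripper_width: 0.0311
grasp_force: 60.4
```

Request:
play_rows(
  targets=[
    [0,0,0,0.02,0],
    [0,0,0,0,0],
    [0,0,0,0,0],
    [0,0,0,0,0],
  ],
)

```text
time_s: 18.55
tcp_pos: [0.5196, 0.0995, 0.2135]
orientation: [180.0, 0.0, 10.8]
ft_force: [0.4, 0.4, -2.8]
gripper_width: 0.031
grasp_force: 60.9
```

Run:
```python
from h import *
Rm=R.from_euler('z',10.5,degrees=True).as_matrix()[:2,:2]
G=np.array([.5007,.1167])+Rm@[.0152,-.020]; plan([G[0],G[1],.08],10.5)
w=robot.grab_frame('wrist'); cv2.imwrite('pics/w8.png',w)
```

```text
shift [-0.0002 -0.0004  0.0795] twist rad 0.0054 deg 0.31
```

View pics/w8.png

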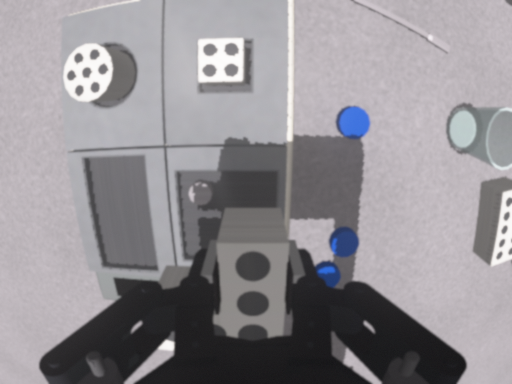

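The L is held level over its bay. The post is at (200,193) in the notch region and the pocket's right edge at x≈280, both within about 2 mm of where they should be. I'll lower it.

Request:
play_rows(
  targets=[
    [0,0,-0.0005,0.015,0.005],
    [0,0,0,0.02,0],
    [0,0,0,0.015,0],
    [0,0,0,0.01,0],
    [0,0,0,0.006,0],
    [0,0,0,0.005,0],
    [0,0,0,0.004,0],
    [0,0,0,0.003,0],
    [0,0,0,0,0],
    [0,0,0,0,0],
  ],
)

```text
time_s: 19.43
tcp_pos: [0.5195, 0.1007, 0.1353]
orientation: [180.0, -0.0, 10.5]
ft_force: [0.2, 0.4, -3.1]
gripper_width: 0.031
grasp_force: 60.9
```

Request:
play_rows(
  targets=[
    [0,0,0,0.001,0],
    [0,0,0,0,0],
    [0,0,0,0,0],
  ],
)

```text
time_s: 19.68
tcp_pos: [0.5194, 0.1007, 0.1342]
orientation: [-180.0, -0.0, 10.5]
ft_force: [1.1, -0.2, -3.1]
gripper_width: 0.0311
grasp_force: 60.9
```

Request:
play_rows(
  targets=[
    [0,0,0,0.001,0],
    [0,0,0,0,0],
    [0,0,0,0,0],
  ],
)

```text
time_s: 19.93
tcp_pos: [0.5195, 0.1007, 0.1338]
orientation: [-180.0, -0.0, 10.5]
ft_force: [-3.0, -0.4, 8.1]
gripper_width: 0.0308
grasp_force: 62.3
```

Request:
play_rows(
  targets=[
    [0,0,0,0.001,0],
    [0,0,0,0,0],
    [0,0,0,0,0],
  ],
)

```text
time_s: 20.18
tcp_pos: [0.5195, 0.1008, 0.1338]
orientation: [-180.0, -0.0, 10.5]
ft_force: [-6.2, -0.4, 20.0]
gripper_width: 0.0314
grasp_force: 64.1
```

Request:
play_rows(
  targets=[
    [0,0,0,-0.001,0],
    [0.8,0,0,0,0],
    [0.8,0,0,0,0],
    [0.8,0,0,0,0],
    [0.8,0,0,-0.01,0],
    [0.8,0,0,-0.03,0],
    [0.8,0,0,-0.04,0],
    [0.8,0,0,-0.04,0],
    [0.8,0,0,-0.03,0],
    [0.8,0,0,0,0],
  ],
)

```text
time_s: 21.02
tcp_pos: [0.5221, 0.1012, 0.2901]
orientation: [-180.0, -0.6, 10.5]
ft_force: [1.3, 0.5, 0.3]
gripper_width: 0.0684
grasp_force: 0.0
```

Run:
```python
from h import *
plan([.543,-.217,.22],10.5)
cv2.imwrite('pics/w9.png',robot.grab_frame('wrist'))
```

```text
shift [-0.0375  0.3167  0.0156] twist rad -0.0004 deg -0.03
```

Request:
play_rows(
  targets=[
    [1,-0.0042,0.0352,0,0],
    [1,-0.0042,0.0352,0,0],
    [1,-0.0042,0.0352,0,0],
    [1,-0.0042,0.0352,0,0],
    [1,-0.0042,0.0352,0,0],
    [1,-0.0042,0.0352,0,0],
    [1,-0.0042,0.0352,0,0],
    [1,-0.0042,0.0352,0,0],
    [1,-0.0042,0.0352,0,0],
    [1,0,0,0,0],
  ],
)

```text
time_s: 21.9
tcp_pos: [0.5395, -0.2229, 0.282]
orientation: [179.9, 0.1, 10.3]
ft_force: [0.4, 0.7, 0.7]
gripper_width: 0.0853
grasp_force: 0.0
```

Request:
play_rows(
  targets=[
    [1,0,0,0,-0.1],
    [1,0,0,0,-0.1],
    [1,0,0,0,0],
    [1,0,0,0,0],
    [1,0,0,0,0],
  ],
)

```text
time_s: 22.32
tcp_pos: [0.5395, -0.2173, 0.2825]
orientation: [-180.0, 0.0, 21.8]
ft_force: [-0.8, 0.1, -1.0]
gripper_width: 0.0855
grasp_force: 0.0
```

Run:
```python
from h import *
s=robot.observe(); print(s['tcp_pos'],s['orientation'])
w=robot.grab_frame('wrist'); cv2.imwrite('pics/w10.png',w)
a=cv2.imread('pics/w9.png')
cv2.imwrite('pics/w10c.png',np.hstack([cv2.resize(w[80:230,190:320],(485,560),interpolation=cv2.INTER_CUBIC),cv2.resize(a[0:280,130:285],(310,560))]))
```

```text
[ 0.53948098 -0.21734926  0.28245504] [-1.79957706e+02  4.16627037e-02  2.17691009e+01]
```

View pics/w10c.png

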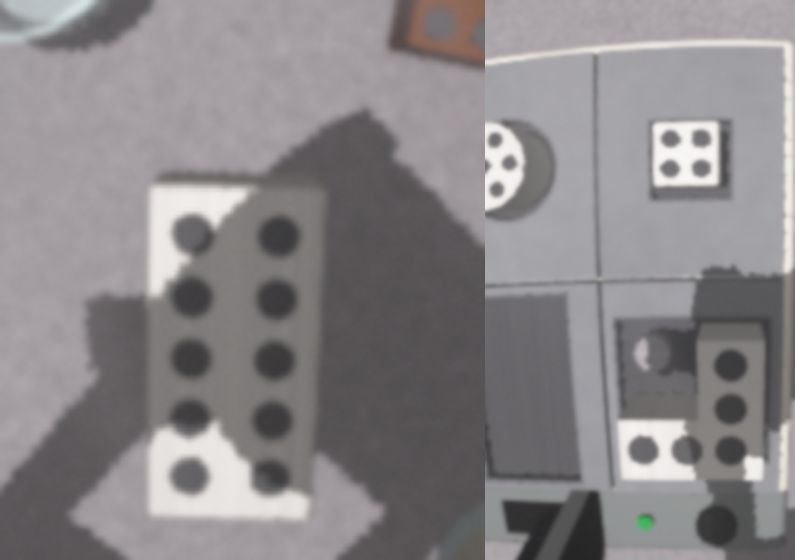

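The L is seated, with the post in its notch (right half). The long block's ten holes run from (192,235)/(279,237) to (189,475)/(270,478).

Run:
```python
from h import *
st=dict(tcp_pos=[0.53948098,-0.21734926,0.28245504],orientation=[-179.958,.042,21.769])
f=lambda x,y,z:hit('wrist',x/3.732-.37+190,y/3.732-.37+80,z,st)[:2]
L=np.array([f(x,y,.044) for x,y in[(192,235),(191,298),(191,359),(189,418),(189,475)]]);Rr=np.array([f(x,y,.044) for x,y in[(279,237),(277,299),(275,361),(272,420),(270,478)]])
an=lambda d:np.degrees(np.arctan2(d[1],d[0]))
print(an(L[0]-L[-1]),an(Rr[0]-Rr[-1]),an((L-Rr).mean(0))-90,np.linalg.norm(L[0]-L[-1]),np.linalg.norm((L-Rr).mean(0)))
C=(L.mean(0)+Rr.mean(0))/2; print(C, np.mean([f(*p,.044) for p in[(150,187),(326,190),(308,520),(150,515)]],axis=0))
yaw=an(L[0]-L[-1]+Rr[0]-Rr[-1]); plan([C[0],C[1],.0345],yaw); print(yaw)
```

```text
20.534989788318182 20.33166515290426 20.436060940294468 0.07147669660816898 0.024231452492868774
[ 0.53983478 -0.21547117] [ 0.54008335 -0.21564528]
shift [ 0.001  -0.0016  0.1942] twist rad 0.0239 deg 1.37
20.433055734027477
```

Request:
play_rows(
  targets=[
    [1,0.001,-0.0016,0.03,0.024],
    [1,0,0,0.035,0],
    [1,0,0,0.035,0],
    [1,0,0,0.035,0],
    [1,0,0,0.03,0],
    [1,0,0,0.02,0],
    [1,0,0,0.009,0],
    [1,0,0,0,0],
    [1,0,0,0,0],
  ],
)

```text
time_s: 23.12
tcp_pos: [0.5404, -0.2158, 0.0894]
orientation: [-180.0, -0.0, 20.5]
ft_force: [0.2, -0.2, 1.0]
gripper_width: 0.0856
grasp_force: 0.0
```

Request:
play_rows(
  targets=[
    [0,0,0,0,0],
    [0,0,0,0,0],
    [0,0,0,0,0],
    [0,0,0,0,0],
    [0,0,0,0,0],
    [0,0,0,0,0],
    [0,0,0,0,0],
  ],
)

```text
time_s: 23.7
tcp_pos: [0.5408, -0.2161, 0.0906]
orientation: [179.9, -0.1, 20.5]
ft_force: [-0.5, 0.0, 7.1]
gripper_width: 0.0488
grasp_force: 62.5
```

Request:
play_rows(
  targets=[
    [0,0,0,-0.005,0],
    [0,0,0,-0.01,0],
    [0,0,0,-0.02,0],
    [0,0,0,-0.03,0],
    [0,0,0,-0.03,0],
    [0,0,0,-0.03,0.085],
    [0,0,0,-0.03,0.085],
    [0,0,0,-0.01,0],
    [0,0,0,0,0],
  ],
)

```text
time_s: 24.45
tcp_pos: [0.5412, -0.2164, 0.2572]
orientation: [179.8, -0.3, 11.0]
ft_force: [-0.2, -0.1, -4.5]
gripper_width: 0.0491
grasp_force: 63.6
```

Run:
```python
from h import *
plan([.4821,.2132,.15],10.5)
```

```text
shift [ 0.0234 -0.4331  0.052 ] twist rad 0.0081 deg 0.46
```

Request:
play_rows(
  targets=[
    [0,0.001,-0.018,0,0.008],
    [0,0.0019,-0.0355,0,0],
    [0,0.0019,-0.0355,0,0],
    [0,0.0019,-0.0355,0,0],
    [0,0.0019,-0.0355,0,0],
    [0,0.0019,-0.0355,0,0],
    [0,0.0019,-0.0355,0,0],
    [0,0.0019,-0.0355,0,0],
    [0,0.0019,-0.0355,0,0],
    [0,0.0019,-0.0355,0,0],
  ],
)

```text
time_s: 25.28
tcp_pos: [0.4953, 0.1207, 0.252]
orientation: [180.0, 0.2, 10.5]
ft_force: [0.8, -0.2, -4.9]
gripper_width: 0.0492
grasp_force: 63.7
```

Request:
play_rows(
  targets=[
    [0,0.0019,-0.0355,0,0],
    [0,0.0019,-0.0355,0,0],
    [0,0.0015,-0.025,0,0],
    [0,0,0,0.015,0],
    [0,0,0,0.02,0],
    [0,0,0,0,0],
    [0,0,0,0,0],
    [0,0,0,0,0],
  ],
)

```text
time_s: 25.95
tcp_pos: [0.4847, 0.2144, 0.2186]
orientation: [180.0, 0.1, 10.4]
ft_force: [-0.1, 0.3, -4.1]
gripper_width: 0.0491
grasp_force: 63.9
```

Run:
```python
from h import *
plan([.4821,.2132,.0806],10.5)
w=robot.grab_frame('wrist'); cv2.imwrite('pics/w11.png',w)
```

```text
shift [-0.0027  0.0007  0.084 ] twist rad -0.0017 deg -0.1
```

View pics/w11.png

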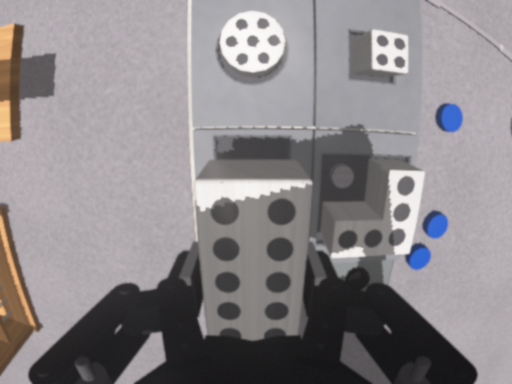

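The long block is held level, with its pocket's far edge at (217–291,137) centred on it. I'll lower it.

Request:
play_rows(
  targets=[
    [0,-0.0025,0.0005,0.015,0],
    [0,0,0,0.02,0],
    [0,0,0,0.018,0],
    [0,0,0,0.012,0],
    [0,0,0,0.006,0],
    [0,0,0,0.005,0],
    [0,0,0,0.004,0],
    [0,0,0,0.002,0],
    [0,0,0,0,0],
    [0,0,0,0,0],
  ],
)

```text
time_s: 26.83
tcp_pos: [0.4829, 0.2139, 0.1375]
orientation: [-180.0, -0.0, 10.4]
ft_force: [0.0, 0.1, -4.8]
gripper_width: 0.049
grasp_force: 64.0
```

Request:
play_rows(
  targets=[
    [0,0,0,0.001,0],
    [0,0,0,0,0],
    [0,0,0,0,0],
  ],
)

```text
time_s: 27.08
tcp_pos: [0.4827, 0.2139, 0.1362]
orientation: [-180.0, -0.0, 10.4]
ft_force: [-0.4, 0.1, -4.5]
gripper_width: 0.0489
grasp_force: 64.0
```

Request:
play_rows(
  targets=[
    [0,0,0,0.001,0],
    [0,0,0,0,0],
    [0,0,0,0,0],
  ],
)

```text
time_s: 27.33
tcp_pos: [0.4826, 0.2138, 0.135]
orientation: [180.0, 0.0, 10.4]
ft_force: [-0.4, -0.6, -4.9]
gripper_width: 0.0491
grasp_force: 64.0
```

Request:
play_rows(
  targets=[
    [0,0,0,0.001,0],
    [0,0,0,0,0],
    [0,0,0,0,0],
  ],
)

```text
time_s: 27.58
tcp_pos: [0.4826, 0.2138, 0.1346]
orientation: [-180.0, -0.0, 10.4]
ft_force: [-2.9, -2.0, 3.9]
gripper_width: 0.0488
grasp_force: 65.1
```

Request:
play_rows(
  targets=[
    [0,0,0,0.0005,0],
    [0,0,0,0,0],
    [0,0,0,0,0],
  ],
)

```text
time_s: 27.83
tcp_pos: [0.4827, 0.2139, 0.1346]
orientation: [-180.0, -0.0, 10.4]
ft_force: [-4.8, -1.6, 11.9]
gripper_width: 0.0488
grasp_force: 66.1
```

Seated at the expected height. I'll release and rise clear.

Request:
play_rows(
  targets=[
    [0.75,0,0,0,0],
    [0.75,0,0,0,0],
    [0.75,0,0,0,0],
    [0.75,0,0,0,0],
    [0.75,0,0,-0.01,0],
    [0.75,0,0,-0.03,0],
    [0.75,0,0,-0.04,0],
    [0.75,0,0,-0.04,0],
    [0.75,0,0,-0.04,0],
    [0.75,0,0,0,0],
  ],
)

```text
time_s: 28.67
tcp_pos: [0.4856, 0.2151, 0.302]
orientation: [-179.8, -0.7, 10.4]
ft_force: [1.8, -0.1, 0.5]
gripper_width: 0.0644
grasp_force: 0.0
```

Request:
play_rows(
  targets=[
    [0.75,-0.035,0,-0.01,0],
    [0.75,-0.03,0,-0.01,0],
    [0.75,0,0,0,0],
    [0.75,0,0,0,0],
    [0.75,0,0,0,0],
  ],
)

```text
time_s: 29.08
tcp_pos: [0.4192, 0.2024, 0.3142]
orientation: [-180.0, -0.1, 10.4]
ft_force: [0.3, -0.2, -0.1]
gripper_width: 0.0639
grasp_force: 0.0
```

Run:
```python
from h import *
w=robot.grab_frame('wrist');t=robot.grab_frame('scene')
cv2.imwrite('pics/f.png',np.hstack([cv2.resize(w[0:300,120:420],(400,400)),cv2.resize(t[150:350,70:270],(0,0),fx=2,fy=2)]))
cv2.imwrite('pics/f2.png',cv2.resize(t[130:250,210:400],None,fx=4,fy=4,interpolation=cv2.INTER_CUBIC))
```

```text
(no output)
```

View pics/f.png

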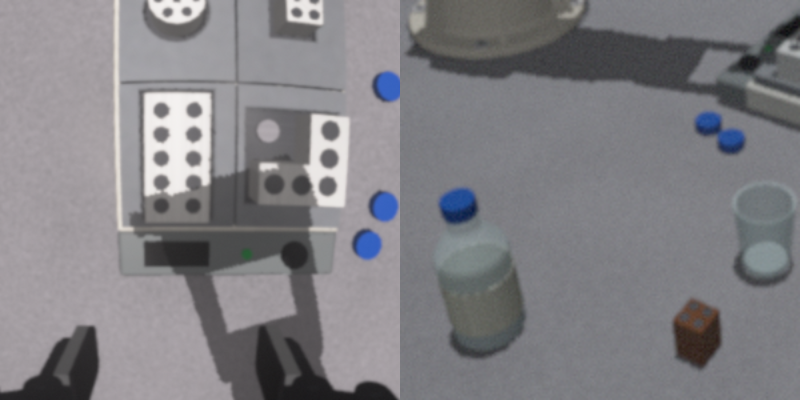

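The long block (178,157) and the L (300,160, post in its notch) lie flat in their pockets. The round and small stand in theirs, and the bottle and beaker are standing where they were. Handing in.

```bash
python3 -c "
from workcell import robot
print(robot.hand_in())"
```

```text
the job is handed in; nothing more can be done
None
```

All four blocks are seated in their matching heater bays, taken from the top of the stack down; none tipped, the bottle and beaker still stand in place, and I handed the job in at about 29 s of robot time (no verdict came back).

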